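# Shut the soap away, leave the brush to dry

### The arm

A 7-joint arm with a two-finger parallel gripper is mounted at the origin on the work surface. World frame = base frame: x ahead of the robot, y to its left, z up, the work surface at z = 0. Lengths are in mm, angles in degrees, forces in N, time in s.
With the tool pointing down it reaches from about 425 to 825 mm from the base axis. Payload 3.6 kg.
Tool frame: the origin (TCP) lies at the very end of the fingers, on their centre line; the grasp point (between the pads) lies 19 mm behind it; y points along the fingers, z is the direction in which the jaws open and shut, and the axes are right-handed (so a half turn about y gives the same grasp; the last joint's range is limited). The gripper opens to 85 mm and grips with 20 to 120 N. Pads are 22 mm wide; open, the fingers measure 114 mm over their backs; the gripper's body (76 mm by 85 mm) begins 54 mm behind the grasp point. The pads swing forward as they close: fully open they stand 13 mm farther back than shut.
Start: joints at [74.399, 35.231, -0.722, 81.555, 0.464, 63.22, -2.315], TCP at [158.18, -630.43, 231.297] pointing down, gripper open.
Joint ranges: [-178.69, 178.69], [-17.37, 117.87], [-77.05, 75.6], [15.02, 138.74], [-78.02, 258.01], [0.78, 113.62], [-162.83, 162.83]. Speed limits (degrees/s): [159.86, 159.86, 180, 180, 180, 180, 180].

### API

Orientations are given as a 3x3 rotation matrix whose columns are the frame's x, y, z axes.
In Python, from plant import arm, cams gives the robot as it stands.
- The arm moves only by the tool jog_arm, never from a script. Its argument "commands" is one flat list of numbers, 5 for each row, row after row: the shift along the world's x, y, z in m, then the turn about the world's z in rad, then the finger opening in m, from 0 to 0.0854. In form: [dx, dy, dz, spin, grip, dx, dy, dz, spin, grip, ...]. A call has 1 to 20 rows; each row shifts and turns the commanded pose from where the row before left it; what a row does not reach is not made up. A row lasts 1/10 s, in which the tool goes at most 50 mm and 8.59 degrees, less where a joint would pass 70% of its speed; a pose out of reach is approached as far as the arm can. A call with a gripper value outside its range is refused whole. The fingers move at their own pace and stop on an object; "force" is the grip in N (left out, the last holds). Time passes only in rows, so rows that do not move let the fingers close. It gives the time, the measured TCP pose, the force and the opening at its end, in the units of the state.
- arm.sense(): the state, without advancing time (a new reading comes with each control period).
- cams.camera(name): name is "scene" or "top" or "wrist"; returns a dict with "pixels" (480x640x3 uint8, red, green, blue), "depth" (480x640 float32, mm along the optical axis (not along the pixel's ray), 0 where there is no reading), "mtx" (3x3 intrinsics, pixels), "position" and "attitude" of the camera in the world. Camera axes: x right, y down, z forward; pixel columns grow to the right and rows downward; lengths in mm; the calibration is good to about 2 mm. A picture is of the moment at which its call begins.
- arm.finish_job(): hands the job in, once; it reports no verdict.
Trained networks look in a picture, given as the dict that the camera call returned (one of the last four; its "shot" number tells which), for a name from the list of things; names that differ only in an ending like _2 or _b are one class to them, and where a whole thing is asked for, a point or a joint stands for the part that bears it (a point fixed in the world has none). Each returns a list of dicts, best first, with "confidence" (0 to 1); they miss things now and then, are a little off and sometimes report something else, mostly with a low value. They report only what shows in the picture. A call takes as long as a camera call.
- cams.recognise(picture, query): "bbox" ([left, top, width, height] in pixels, round what is visible of it).
- cams.silhouettes(picture, query): "region" (480x640 bool, what is visible of it) and "bbox" ([left, top, width, height] in pixels, round what is visible of it).
The state is a dict: "t": time; "qpos": joint angles; "joint_velocities": joint speeds; "effort": joint torques, N m; "position": TCP position; "tool_rot": TCP orientation; "ft_force": force on the tool from outside, world axes, zero at the start; "moment": the same for the moment, N m; "finger_gap": finger opening in mm.
Only numpy, scipy, OpenCV 4.12 (cv2) and the standard library are available. Lean on these libraries where they do the work, as an engineer would, in place of code of your own. Each camera call takes 0.05 s, during which the arm holds its last target.

### The job

Two yellow flip-top cases stand open in front of the low steel drip shelf: one holds the pink soap, the other the wet nail brush. Close the lid of the case with the soap fully, and then slide that case, still closed, back under the shelf until its back is flush against the stop rail. Leave the brush's case open and where it stands so it can dry, and do not disturb the spoon cup and the jug on the shelf.

Things in the scene. Friction and masses are not known exactly. Their poses are not given: they have to be found in the camera images.
- case_a: one of two identical yellow flip-top cases (other: case_b), loose on the counter, about 235 g. Open box 80 mm deep (x), 110 mm wide (y), 34 mm high without lid, walls and floor 4 mm. Origin: centre of its underside; x points away from the robot to the shelf, z up. Lid hinge line parallel to y at x = +40, z = 34 mm. Holds the soap or the brush, differently each time
- case_b: one of two identical yellow flip-top cases (other: case_a), loose on the counter, about 235 g. Open box 80 mm deep (x), 110 mm wide (y), 34 mm high without lid, walls and floor 4 mm. Origin: centre of its underside; x points away from the robot to the shelf, z up. Lid hinge line parallel to y at x = +40, z = 34 mm. Holds the soap or the brush, differently each time
- lid_a (a joint): lid angle of case_a: flat plate 80 mm long, 110 wide, 6 thick, its underside on the rim when shut. 0 = fully shut (top 40 mm above the counter, free edge towards the robot), 1.57 = upright at the far side of the case, 1.9 = open stop. Stiff hinge (0.035 N m): the lid stays at whatever angle it is left
- lid_b (a joint): lid angle of case_b: flat plate 80 mm long, 110 wide, 6 thick, its underside on the rim when shut. 0 = fully shut (top 40 mm above the counter, free edge towards the robot), 1.57 = upright at the far side of the case, 1.9 = open stop. Stiff hinge (0.035 N m): the lid stays at whatever angle it is left
- soap_center (a point): centre of the pink soap bar, 40 x 62 x 20 mm, lying loose on the floor of one of the two cases (centre 14 mm above the counter)
- brush_center (a point): centre of the nail brush, dark wooden back with white bristles upward, 34 x 62 x 20 mm, lying loose on the floor of the other case
- shelf: fixed steel shelf, 580 mm wide (y), 200 deep (x), underside 60 and top 66 mm up, closed at both ends by 12 mm walls. Origin on the counter under the middle of its front edge (nearest the robot); x to its rear, z up. Below it a dark stop rail 32 mm high spans the width, front face 45 mm behind the front edge: a case flush on it has its origin at x = +5 mm. Only a shut case fits under
- spoon_cup: steel cup with three spoons, 76 mm across, 160 mm tall with the spoons, loose on top of the shelf; origin at the centre of its underside
- jug: glass jug, 84 mm across, 120 mm tall, handle to one side, loose on top of the shelf; origin at the centre of its underside

How it is judged (in metres and radians):
On the way:
1. the soap's case is shut while it still stands out in front of the shelf (((horizontal distance between soap_center and case_a below 0.05 m and horizontal distance between brush_center and case_b below 0.05 m and (value of joint lid_a below 0.07 rad and x of case_a in the frame of shelf below -0.04 m)) or (horizontal distance between soap_center and case_b below 0.05 m and horizontal distance between brush_center and case_a below 0.05 m and (value of joint lid_b below 0.07 rad and x of case_b in the frame of shelf below -0.04 m)))), for 0.2 s.
At the end, for the whole second after the job is handed in: Soap in a shut case (lid < 0.07 rad), flat, back within 9 mm of the stop rail, square within 0.10 rad; the brush in the other case, lid open (> 1.1 rad), case moved < 20 mm; spoon cup and jug upright, moved < 20 mm; cases at rest (((horizontal distance between soap_center and case_a below 0.05 m and horizontal distance between brush_center and case_b below 0.05 m and (value of joint lid_a below 0.07 rad and (x of case_a in the frame of shelf above -0.004 m and angle between the x axis of case_a and the x axis of shelf, either way round below 0.1 rad and angle between case_a's own z axis and vertical below 0.05 rad and height (world z) of case_a below 0.008 m) and value of joint lid_b above 1.1 rad and distance of case_b from where it was at the start of the episode below 0.02 m)) or (horizontal distance between soap_center and case_b below 0.05 m and horizontal distance between brush_center and case_a below 0.05 m and (value of joint lid_b below 0.07 rad and (x of case_b in the frame of shelf above -0.004 m and angle between the x axis of case_b and the x axis of shelf, either way round below 0.1 rad and angle between case_b's own z axis and vertical below 0.05 rad and height (world z) of case_b below 0.008 m) and value of joint lid_a above 1.1 rad and distance of case_a from where it was at the start of the episode below 0.02 m))) and linear speed of each of case_a, case_b below 0.02 m/s and distance of each of spoon_cup, jug from where it was at the start of the episode below 0.02 m and angle between each of spoon_cup, jug's own z axis and vertical below 0.1 rad); the robot touches nothing.
It fails at once if the lid of the brush's case is closed (below 0.9 rad) ((horizontal distance between brush_center and case_a below 0.05 m and value of joint lid_a below 0.9 rad) or (horizontal distance between brush_center and case_b below 0.05 m and value of joint lid_b below 0.9 rad)).
It fails at once if the brush's case is shoved more than 30 mm ((horizontal distance between brush_center and case_a below 0.05 m and distance of case_a from where it was at the start of the episode above 0.03 m) or (horizontal distance between brush_center and case_b below 0.05 m and distance of case_b from where it was at the start of the episode above 0.03 m)).
It fails at once if the spoon cup or the jug is knocked more than 30 mm or tipped ((distance of spoon_cup from where it was at the start of the episode above 0.03 m or angle between spoon_cup's own z axis and vertical above 0.25 rad) or (distance of jug from where it was at the start of the episode above 0.03 m or angle between jug's own z axis and vertical above 0.25 rad)).
It also fails if it takes over 48 s, if anything falls off the work surface, if the arm or the gripper's body presses on something with over 40 N, if the wrist force passes 120 N, or if a joint passes its speed limit or range.

## Working session

There is one attempt and no reset: what is moved stays moved. The work goes in short steps, Python scripts to look and compute and a tool call to move; the robot and the scene stay as the last step left them, time stands still between calls to the robot, and variables do not carry over. Pictures are saved under pics/ and viewed, and the job is handed in when it is done.

Besides the shell and the picture viewer there is one more tool, called by a JSON object that holds its "method" and its "body". jog_arm: Moves the arm, as the interface text tells. Its arguments: {"type":"object","properties":{"commands":{"type":"array"},"force":{"type":"number"}},"required":["commands"]}

```bash
mkdir -p pics; cat > h.py <<'E'
import numpy as np,cv2
from plant import arm,cams
def pts(p):
    d=p["depth"].astype(float);K=np.array(p["mtx"]);v,u=np.mgrid[0:480,0:640]
    c=np.stack([(u-K[0,2])/K[0,0]*d,(v-K[1,2])/K[1,1]*d,d],-1)
    w=c@np.array(p["attitude"]).T+np.array(p["position"]);w[d==0]=np.nan
    return w
def save(p,n): cv2.imwrite("pics/"+n,p["pixels"][:,:,::-1])
E
python3 - <<'E'
from h import *
s=arm.sense();print(s["t"],s["position"],s["tool_rot"],s["ft_force"],s["finger_gap"])
for c in("scene","top"):
    p=cams.camera(c);save(p,c+"0.png");np.savez(c+"0.npz",**{k:p[k] for k in("pixels","depth","mtx","position","attitude")})
    w=pts(p);print(c,np.array(p["position"]).round())
    for q in("case_a","soap_center","brush_center","shelf","spoon_cup","jug"):
        for r in cams.silhouettes(p,q)[:3]:
            m=w[r["region"]];m=m[~np.isnan(m[:,0])]
            print(q,round(r["confidence"],2),r["bbox"],np.nanmedian(m,0).round() if len(m) else None,np.percentile(m,[2,98],axis=0).round().tolist() if len(m) else None)
E
```

```text
0.0 [ 158.00882905 -629.71820205  230.12481361] [[-9.69920041e-01 -6.53762971e-04  2.43422855e-01]
 [-2.43423731e-01  2.47566736e-03 -9.69916882e-01]
 [ 3.14617262e-05 -9.99996722e-01 -2.56034081e-03]] [-0.52764705 -0.14798379  0.48197562] 85.43171198578125
scene [1060. -532.  594.]
case_a 0.81 [261.7, 196.7, 74.2, 63.5] [567.  72.  40.] [[483.0, 27.0, 3.0], [576.0, 134.0, 113.0]]
case_a 0.76 [124.1, 256.5, 88.5, 88.9] [ 525. -208.   54.] [[442.0, -247.0, 3.0], [529.0, -141.0, 114.0]]
soap_center 0.62 [147.1, 309.6, 0.8, 11.0] [ 470. -225.   19.] [[464.0, -226.0, 12.0], [477.0, -221.0, 23.0]]
brush_center 0.63 [282.5, 234.8, 16.2, 17.2] [518.  63.  21.] [[506.0, 53.0, 13.0], [536.0, 93.0, 25.0]]
brush_center 0.46 [123.0, 256.6, 90.0, 89.5] [ 525. -208.   54.] [[442.0, -247.0, 2.0], [529.0, -141.0, 113.0]]
shelf 0.97 [127.1, 210.2, 358.8, 264.7] [ 726. -201.   66.] [[600.0, -347.0, 22.0], [827.0, 208.0, 68.0]]
spoon_cup 0.64 [397.6, 160.1, 62.4, 107.2] [762. 107. 142.] [[720.0, 83.0, 68.0], [791.0, 164.0, 220.0]]
jug 0.62 [256.7, 256.8, 68.2, 107.0] [ 734. -175.  148.] [[685.0, -198.0
[... 196 characters left out ...]
7] [538.  86.   5.] [[481.0, 30.0, -0.0], [573.0, 137.0, 113.0]]
soap_center 0.56 [431.6, 318.8, 36.0, 18.2] [ 479. -192.   23.] [[460.0, -222.0, 15.0], [497.0, -164.0, 27.0]]
brush_center 0.89 [281.5, 294.6, 31.2, 24.1] [520.  83.  15.] [[503.0, 54.0, 11.0], [536.0, 112.0, 25.0]]
shelf 0.56 [207.0, 128.4, 332.0, 142.2] [696. -55.  65.] [[600.0, -331.0, 62.0], [819.0, 225.0, 68.0]]
spoon_cup 0.72 [228.6, 130.6, 57.2, 62.5] [755. 136. 139.] [[717.0, 88.0, 68.0], [787.0, 163.0, 221.0]]
spoon_cup 0.21 [416.1, 301.4, 78.4, 48.7] [ 484. -191.    5.] [[440.0, -244.0, 0.0], [525.0, -135.0, 114.0]]
jug 0.56 [391.6, 150.4, 90.1, 61.6] [ 723. -160.  137.] [[679.0, -197.0, 67.0], [756.0, -92.0, 187.0]]
```

View pics/scene0.png

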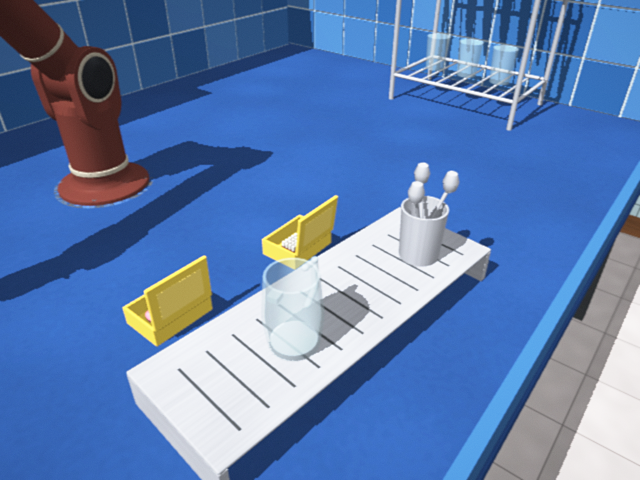

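View pics/top0.png

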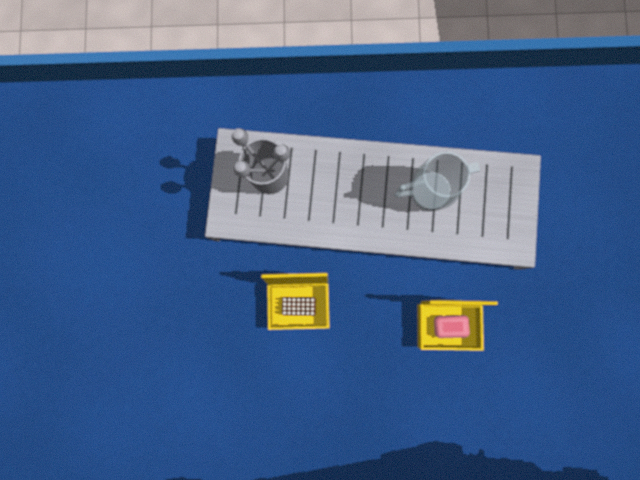

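```bash
python3 - <<'E'
from h import *
p=np.load("top0.npz");w=pts(p)
def f(n,m):
    q=w[m];print(n,len(q));return q
# case edges: rim height points z 28-38 (soap case region), lid z>40
X,Y,Z=w[...,0],w[...,1],w[...,2]
for n,(x0,x1,y0,y1) in dict(S=(420,545,-270,-110),B=(460,595,10,160)).items():
    r=(X>x0)&(X<x1)&(Y>y0)&(Y<y1)
    for a,b in((20,30),(30,40),(40,60),(60,85),(85,105),(105,120)):
        q=w[r&(Z>a)&(Z<b)]
        if len(q):print(n,a,b,len(q),np.percentile(q,[1,50,99],axis=0).round().tolist())
    q=w[r&(Z>25)&(Z<38)][:,:2].astype(np.float32);rc=cv2.minAreaRect(q);print(rc, cv2.boxPoints(rc).round().tolist())
# shelf front edge
e=[]
for c in range(215,535,6):
    col=w[:,c];k=(col[:,2]>60)&(col[:,2]<70)&(col[:,0]>560)
    if k.any(): e.append([col[k,1][-1],col[k,0].min()])
e=np.array(e);pf=np.polyfit(e[:,0],e[:,1],1);res=e[:,1]-np.polyval(pf,e[:,0]);k=abs(res)<5
pf=np.polyfit(e[k,0],e[k,1],1);print(pf,np.degrees(np.arctan(pf[0])),e[:,0].min(),e[:,0].max(),np.polyval(pf,-190))
E
```

```text
S 20 30 759 [[442.0, -243.0, 20.0], [478.0, -195.0, 23.0], [509.0, -135.0, 30.0]]
S 30 40 515 [[438.0, -245.0, 30.0], [476.0, -193.0, 33.0], [518.0, -135.0, 38.0]]
S 40 60 8 [[520.0, -138.0, 41.0], [523.0, -137.0, 48.0], [526.0, -136.0, 55.0]]
S 60 85 12 [[521.0, -138.0, 61.0], [523.0, -137.0, 71.0], [526.0, -136.0, 82.0]]
S 85 105 15 [[521.0, -231.0, 87.0], [524.0, -138.0, 97.0], [526.0, -137.0, 104.0]]
S 105 120 256 [[519.0, -244.0, 109.0], [523.0, -188.0, 113.0], [526.0, -137.0, 116.0]]
((478.00396728515625, -190.56527709960938), (111.62667846679688, 79.60578918457031), 88.93527221679688) [[437.0, -246.0], [517.0, -247.0], [519.0, -136.0], [439.0, -134.0]]
B 20 30 275 [[483.0, 30.0, 20.0], [517.0, 85.0, 23.0], [556.0, 135.0, 30.0]]
B 30 40 494 [[479.0, 29.0, 30.0], [526.0, 87.0, 34.0], [560.0, 139.0, 39.0]]
B 40 60 115 [[560.0, 29.0, 40.0], [561.0, 79.0, 50.0], [564.0, 137.0, 59.0]]
B 60 85 145 [[563.0, 31.0, 61.0], [564.0, 84.0, 72.0], [566.0, 137.0, 85.0]]
B 85 105 132 [[565.0, 31.0, 85.0], [567.0, 86.0, 96.0], [569.0, 136.0, 105.0]]
B 105 120 269 [[568.0, 30.0, 106.0], [571.0, 83.0, 111.0], [575.0, 137.0, 115.0]]
((519.8499755859375, 83.79939270019531), (81.14856719970703, 110.02265167236328), 0.6129529476165771) [[479.0, 138.0], [480.0, 28.0], [561.0, 29.0], [560.0, 139.0]]
[1.13439389e-01 6.18813902e+02] 6.471931501749076 -328.38072593197387 226.91700740977495 597.2604181481304
```

The soap (pink, top image ~(453,327)) is in the right-hand case at about x=478, y=-190. The brush is in the left case at about (520,84). I'll refine the shelf angle next.

```bash
python3 - <<'E'
from h import *
p=np.load("top0.npz");w=pts(p)
X,Y,Z=w[...,0],w[...,1],w[...,2]
m=(Z>58)&(Z<70)&(X>585)&(X<850)&(abs(Y)<400)
m=cv2.morphologyEx(m.astype(np.uint8),cv2.MORPH_OPEN,np.ones((5,5)))
q=w[m>0][:,:2].astype(np.float32);rc=cv2.minAreaRect(q);print(rc,cv2.boxPoints(rc).round(1).tolist())
e=[]
for y in np.arange(-315,215,8):
    k=(m>0)&(abs(Y-y)<4)
    if k.any(): e.append([y,np.percentile(X[k],0.5)])
e=np.array(e)
for _ in range(4):
    pf=np.polyfit(e[:,0],e[:,1],1);r=e[:,1]-np.polyval(pf,e[:,0]);e=e[abs(r)<max(3,2*r.std())]
print(pf,len(e),np.polyval(pf,-190))
E
```

```text
((712.9688720703125, -53.302947998046875), (580.5253295898438, 201.0272674560547), 83.54148864746094) [[580.4000244140625, -330.3999938964844], [780.2000122070312, -353.0], [845.5, 223.8000030517578], [645.7000122070312, 246.39999389648438]]
[1.12942965e-01 6.18875385e+02] 66 597.4162216650537
```

{"method": "jog_arm", "body": {"commands": [0.03, 0.04, 0, -0.13, 0.06, 0.04, 0.045, 0, -0.13, 0.06, 0.04, 0.045, 0, 0, 0.06, 0.04, 0.045, 0, 0, 0.06, 0.04, 0.045, 0, 0, 0.06, 0.04, 0.045, 0, 0, 0.06, 0.04, 0.045, 0, 0, 0.06, 0.04, 0.045, 0, 0, 0.06, 0.04, 0.045, 0, 0, 0.06, 0.04, 0.04, 0, 0, 0.06, 0.017, 0, 0, 0, 0.06, 0, 0, 0, 0, 0.06, 0, 0, 0, 0, 0.06]}}

```text
t: 2.0
position: [505.5, -256.9, 231.1]
tool_rot: [[-1.0, -0.001, -0.015], [0.015, -0.001, -1.0], [0.001, -1.0, 0.001]]
ft_force: [-1.0, -0.6, 0.7]
finger_gap: 60.0
```

{"method": "jog_arm", "body": {"commands": [0.02, 0.022, 0, 0, 0.06, 0.02, 0.022, 0, 0, 0.06, 0.02, 0.022, 0, 0, 0.06, 0, 0, -0.03, 0, 0.06, 0, 0, -0.04, 0, 0.06, 0, 0, -0.04, 0, 0.06, 0, 0, -0.03, 0, 0.06, 0, 0, 0, 0, 0.06]}}

```text
t: 2.8
position: [561.3, -191.3, 87.3]
tool_rot: [[-1.0, -0.011, -0.018], [0.018, 0.002, -1.0], [0.011, -1.0, -0.002]]
ft_force: [0.1, 0.6, 0.3]
finger_gap: 59.8
```

```bash
python3 - <<'E'
from h import *
p=cams.camera("scene");save(p,"s1.png")
E
```

```text
(no output)
```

View pics/s1.png

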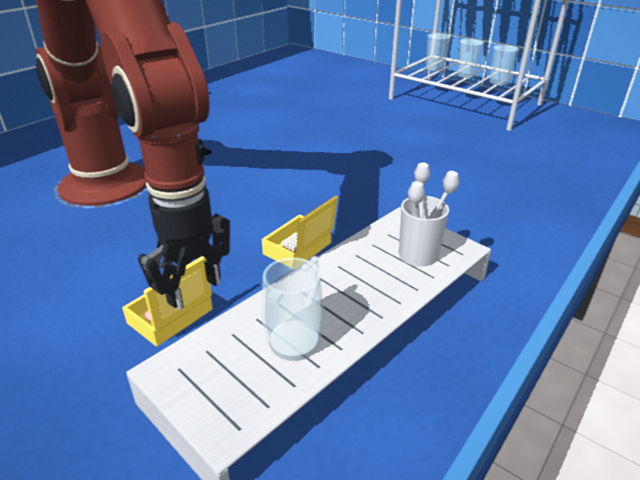

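The two fingers (image ~(175,300) and ~(215,275)) are behind the soap case's lid, clear of the jug. I'll sweep the lid shut along its arc.

{"method": "jog_arm", "body": {"commands": [-0.013, 0, 0.003, 0, 0.06, -0.012, 0, 0.002, 0, 0.06, -0.012, 0, 0, 0, 0.06, -0.012, 0, 0, 0, 0.06, -0.011, 0, -0.002, 0, 0.06, -0.009, 0, -0.007, 0, 0.06, -0.008, 0, -0.007, 0, 0.06, -0.008, 0, -0.008, 0, 0.06, -0.006, 0, -0.009, 0, 0.06, -0.005, 0, -0.01, 0, 0.06, 0, 0, 0, 0, 0.06]}}

```text
t: 3.95
position: [469.3, -190.8, 53.5]
tool_rot: [[-1.0, -0.001, -0.016], [0.016, -0.0, -1.0], [0.001, -1.0, 0.0]]
ft_force: [-0.6, 0.1, -0.3]
finger_gap: 59.9
```

```bash
python3 - <<'E'
from h import *
p=cams.camera("scene");save(p,"s2.png")
p=cams.camera("top");save(p,"t2.png")
E
```

```text
(no output)
```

View pics/s2.png

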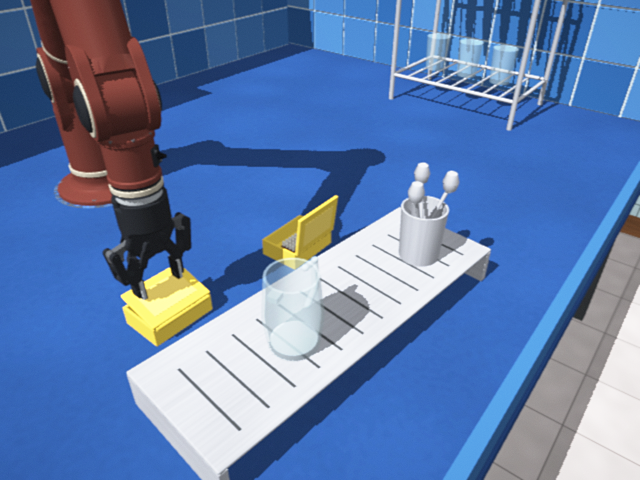

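The lid is nearly shut and the case hasn't moved. Next I'll press it down gently.

{"method": "jog_arm", "body": {"commands": [-0.004, 0, -0.006, 0, 0.06, -0.003, 0, -0.006, 0, 0.06, 0, 0, -0.004, 0, 0.06, 0, 0, -0.003, 0, 0.06, 0, 0, 0, 0, 0.06]}}

```text
t: 4.55
position: [462.6, -190.1, 34.8]
tool_rot: [[-1.0, -0.001, -0.014], [0.014, 0.0, -1.0], [0.001, -1.0, -0.0]]
ft_force: [-2.8, 0.2, 8.2]
finger_gap: 60.0
```

{"method": "jog_arm", "body": {"commands": [0, 0, -0.001, 0, 0.06, 0, 0, -0.001, 0, 0.06, 0, 0, 0, 0, 0.06]}}

```text
t: 4.85
position: [462.6, -190.1, 34.4]
tool_rot: [[-1.0, -0.001, -0.014], [0.014, 0.0, -1.0], [0.001, -1.0, -0.0]]
ft_force: [-5.4, 1.0, 21.4]
finger_gap: 60.5
```

{"method": "jog_arm", "body": {"commands": [0, 0, 0.02, 0, 0.06, 0, 0, 0.04, 0, 0.06, -0.03, 0.005, 0.02, 0, 0.06, -0.03, 0, 0, 0, 0.06, 0, 0, 0, 0, 0.06]}}

```text
t: 5.35
position: [398.5, -184.8, 112.5]
tool_rot: [[-1.0, -0.005, -0.017], [0.017, 0.001, -1.0], [0.005, -1.0, -0.001]]
ft_force: [-0.3, 0.5, -0.6]
finger_gap: 59.8
```

```bash
python3 - <<'E'
from h import *
for c in("top","scene"):
    p=cams.camera(c);save(p,c+"3.png");w=pts(p);X,Y,Z=np.moveaxis(w,-1,0)
    r=(Y<-125)&(Y>-255)&(X>425)&(X<535)
    m=r&(Z>30)&(Z<48);q=w[m]
    A=np.c_[q[:,:2]-[478,-190],np.ones(len(q))];k=np.ones(len(q),bool)
    for _ in range(5):
        s=np.linalg.lstsq(A[k],q[k,2],rcond=None)[0];res=q[:,2]-A@s;k=abs(res)<1.5
    print(c,len(q),k.sum(),s, np.percentile(q[k],[1,99],axis=0).round(1).tolist())
    rc=cv2.minAreaRect(q[k][:,:2].astype(np.float32));print(rc)
E
```

```text
top 3001 1898 [-2.26996640e-03 -1.25258472e-03  3.95256922e+01] [[438.8, -243.8, 38.1], [518.0, -136.8, 41.0]]
((479.470703125, -190.40342712402344), (109.32624816894531, 81.63330078125), 87.90623474121094)
scene 2732 1935 [-5.39402284e-03  1.66013994e-03  4.00240902e+01] [[441.2, -245.0, 38.4], [519.9, -137.7, 41.5]]
((482.021728515625, -191.51272583007812), (110.75877380371094, 84.75257110595703), 88.46129608154297)
```

View pics/scene3.png

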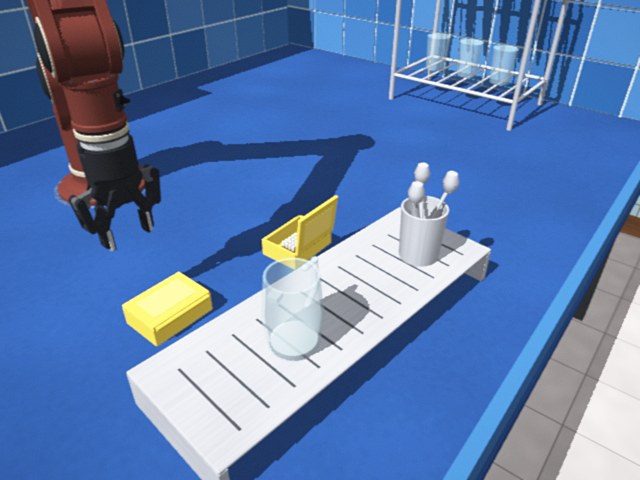

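View pics/top3.png

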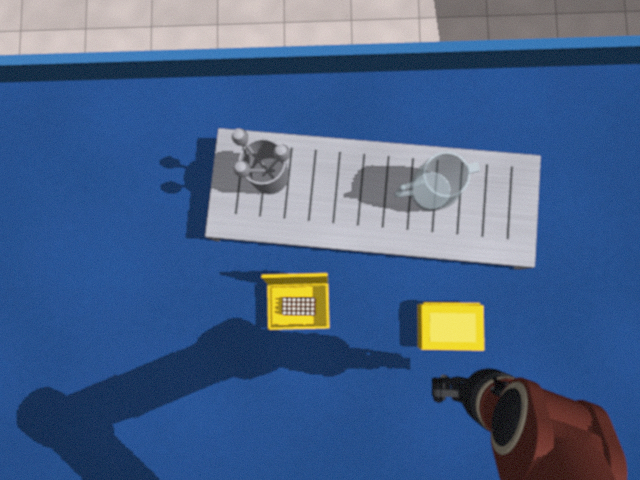

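Both cameras show the lid flat, top at 39.5–40 mm, with the case at about (479,-190). Now I'll line up in front of it at the shelf's yaw and lower the fingers.

{"method": "jog_arm", "body": {"commands": [0.003, 0.001, -0.03, -0.048, 0.06, 0.002, 0.001, -0.03, -0.048, 0.06, 0, 0, -0.025, 0, 0.06, 0, 0, -0.015, 0, 0.06, 0, 0, 0, 0, 0.06]}}

```text
t: 5.95
position: [408.4, -182.5, 10.0]
tool_rot: [[-0.994, -0.003, -0.109], [0.109, 0.002, -0.994], [0.003, -1.0, -0.001]]
ft_force: [-0.0, -0.2, 0.1]
finger_gap: 60.1
```

{"method": "jog_arm", "body": {"commands": [0.008, -0.001, 0, 0, 0.06, 0.008, -0.001, 0, 0, 0.06, 0.008, -0.001, 0, 0, 0.06, 0.008, -0.001, 0, 0, 0.06, 0.008, -0.001, 0, 0, 0.06, 0.008, -0.001, 0, 0, 0.06, 0, 0, 0, 0, 0.06]}}

```text
t: 6.65
position: [458.7, -189.5, 12.6]
tool_rot: [[-0.994, 0.004, -0.109], [0.109, -0.001, -0.994], [-0.004, -1.0, 0.001]]
ft_force: [0.1, 0.2, -0.5]
finger_gap: 59.8
```

```bash
python3 - <<'E'
from h import *
for c in("top","scene"):
    p=cams.camera(c);save(p,c+"4.png");w=pts(p);X,Y,Z=np.moveaxis(w,-1,0)
    m=(Y<-120)&(Y>-270)&(X>435)&(X<585)&(Z>34)&(Z<46)&(p["pixels"][...,0]>150)&(p["pixels"][...,2]<120);q=w[m]
    print(c,len(q),np.percentile(q,[1,50,99],axis=0).round(1).tolist(),cv2.minAreaRect(q[:,:2].astype(np.float32)))
E
```

```text
top 2407 [[477.6, -251.8, 34.9], [517.1, -190.8, 39.6], [553.6, -142.9, 43.2]] ((511.6339111328125, -197.2451934814453), (110.11949157714844, 82.19810485839844), 83.53782653808594)
scene 465 [[466.7, -255.6, 34.1], [547.2, -195.8, 37.8], [558.9, -142.1, 41.7]] ((510.690185546875, -198.33599853515625), (110.83982849121094, 90.29402923583984), 83.73541259765625)
```

View pics/scene4.png

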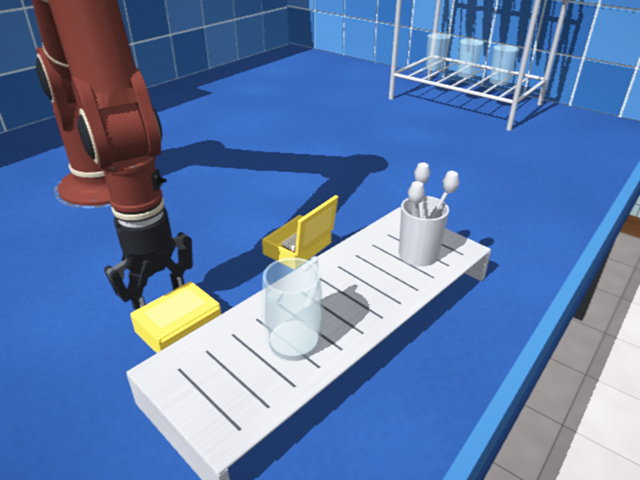

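The case is now square to the shelf (yaw about -6.5°), with about 89 mm left to go.

{"method": "jog_arm", "body": {"commands": [0.008, -0.001, 0, 0, 0.06, 0.009, -0.001, 0, 0, 0.06, 0.009, -0.001, 0, 0, 0.06, 0.009, -0.001, 0, 0, 0.06, 0.009, -0.001, 0, 0, 0.06, 0.009, -0.001, 0, 0, 0.06, 0.009, -0.001, 0, 0, 0.06, 0.008, -0.001, 0, 0, 0.06, 0.006, -0.001, 0, 0, 0.06, 0, 0, 0, 0, 0.06]}}

```text
t: 7.75
position: [534.1, -198.3, 12.4]
tool_rot: [[-0.994, 0.003, -0.109], [0.109, -0.001, -0.994], [-0.003, -1.0, 0.0]]
ft_force: [0.5, 0.1, -0.2]
finger_gap: 60.2
```

{"method": "jog_arm", "body": {"commands": [0.004, 0, 0, 0, 0.06, 0.004, -0.001, 0, 0, 0.06, 0.002, 0, 0, 0, 0.06, 0, 0, 0, 0, 0.06]}}

```text
t: 8.15
position: [542.8, -199.3, 12.3]
tool_rot: [[-0.994, 0.001, -0.11], [0.11, -0.0, -0.994], [-0.001, -1.0, 0.0]]
ft_force: [-1.3, -0.0, -0.6]
finger_gap: 60.2
```

{"method": "jog_arm", "body": {"commands": [0.002, 0, 0, 0, 0.06, 0.002, 0, 0, 0, 0.06, 0, 0, 0, 0, 0.06]}}

```text
t: 8.45
position: [546.8, -199.2, 12.3]
tool_rot: [[-0.994, 0.001, -0.11], [0.11, -0.0, -0.994], [-0.001, -1.0, 0.0]]
ft_force: [-0.9, -0.4, 0.2]
finger_gap: 59.6
```

{"method": "jog_arm", "body": {"commands": [0.002, 0, 0, 0, 0.06, 0.001, 0, 0, 0, 0.06, 0, 0, 0, 0, 0.06]}}

```text
t: 8.75
position: [549.5, -199.1, 12.2]
tool_rot: [[-0.994, 0.0, -0.11], [0.11, 0.0, -0.994], [-0.0, -1.0, -0.0]]
ft_force: [-1.8, 0.0, 0.5]
finger_gap: 59.9
```

{"method": "jog_arm", "body": {"commands": [0.001, 0, 0, 0, 0.06, 0.001, 0, 0, 0, 0.06, 0, 0, 0, 0, 0.06]}}

```text
t: 9.05
position: [549.4, -199.0, 12.2]
tool_rot: [[-0.994, -0.004, -0.11], [0.11, 0.001, -0.994], [0.004, -1.0, -0.0]]
ft_force: [-5.1, 0.4, 3.7]
finger_gap: 59.8
```

```bash
python3 - <<'E'
from h import *
print(arm.sense()["ft_force"])
for c in("top","scene"):
    p=cams.camera(c);save(p,c+"5.png")
E
```

```text
[-5.12336178  0.37054098  3.70930809]
```

View pics/scene5.png

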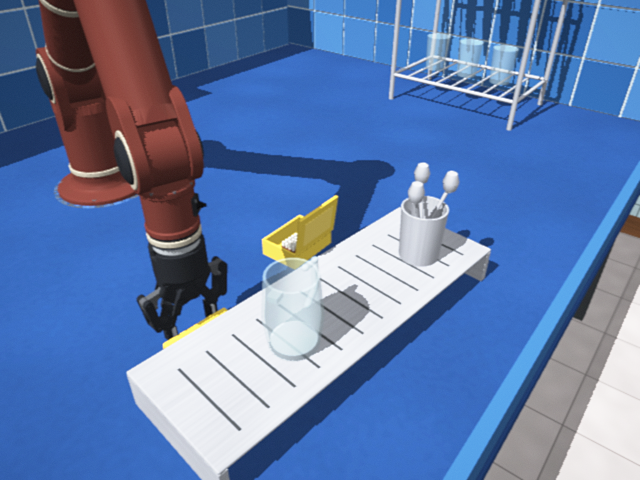

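The tool stopped at x≈549, where I expected rail contact (predicted 548–550), and the force is rising. One small seating push, then back away.

{"method": "jog_arm", "body": {"commands": [0.001, 0, 0, 0, 0.06, 0, 0, 0, 0, 0.06]}}

```text
t: 9.35
position: [549.4, -199.0, 12.1]
tool_rot: [[-0.994, -0.006, -0.111], [0.111, 0.001, -0.994], [0.006, -1.0, -0.0]]
ft_force: [-6.9, 0.3, 4.8]
finger_gap: 60.0
```

{"method": "jog_arm", "body": {"commands": [-0.01, 0.001, 0, 0, 0.06, -0.02, 0.002, 0, 0, 0.06, -0.04, 0.004, 0, 0, 0.06, -0.03, 0.003, 0.04, 0, 0.06, -0.02, 0, 0.05, 0, 0.06, 0, 0, 0.05, 0, 0.06, 0, 0, 0, 0, 0.06]}}

```text
t: 10.05
position: [438.7, -191.1, 155.0]
tool_rot: [[-0.994, 0.017, -0.11], [0.11, -0.006, -0.994], [-0.017, -1.0, 0.004]]
ft_force: [1.8, 0.2, -0.9]
finger_gap: 59.9
```

```bash
python3 - <<'E'
from h import *
for c in("top","scene"):
    p=cams.camera(c);save(p,c+"6.png");w=pts(p);X,Y,Z=np.moveaxis(w,-1,0)
    yel=(p["pixels"][...,0]>130)&(p["pixels"][...,2]<130)
    m=(Y<-120)&(Y>-290)&(X>500)&(X<640)&(Z>35)&(Z<46)&yel;q=w[m]
    print(c,len(q),np.percentile(q,[1,50,99],axis=0).round(1).tolist())
    e=[]
    for y in np.arange(-248,-152,6):
        k=m&(abs(Y-y)<3)
        if k.sum()>2:e.append([y,X[k].min()])
    e=np.array(e)
    if len(e)>4:
        pf=np.polyfit(e[:,0],e[:,1],1);print("front edge",pf,"at -204",np.polyval(pf,-204),"shelf frame x of origin",(np.polyval(pf,-204)-(618.87-204*.11294))*.9937+40)
    A=np.c_[q[:,:2]-q[:,:2].mean(0),np.ones(len(q))];print("plane",np.linalg.lstsq(A,q[:,2],rcond=None)[0])
    for n in("case_a","brush_center","spoon_cup","jug"):
        for r in cams.silhouettes(p,n)[:2]:
            u=w[r["region"]];print(n,round(r["confidence"],2),np.nanmedian(u,0).round(),np.nanpercentile(u,[2,98],axis=0).round().tolist())
E
```

```text
top 1288 [[557.2, -257.4, 36.1], [578.4, -203.7, 39.7], [600.2, -150.1, 43.2]]
front edge [1.15577684e-01 5.83889062e+02] at -204 560.3112140615086 shelf frame x of origin 4.704743924921111
plane [ 2.89409867e-02 -4.43443714e-03  3.96590225e+01]
case_a 0.86 [539.  84.   5.] [[481.0, 30.0, 0.0], [574.0, 137.0, 113.0]]
case_a 0.79 [ 578. -200.   39.] [[557.0, -256.0, 3.0], [600.0, -149.0, 43.0]]
brush_center 0.68 [520.  84.  15.] [[503.0, 54.0, 11.0], [536.0, 113.0, 26.0]]
jug 0.6 [ 723. -160.  139.] [[679.0, -198.0, 71.0], [755.0, -93.0, 187.0]]
scene 234 [[559.2, -256.1, 37.6], [566.7, -207.4, 39.7], [575.4, -152.4, 42.0]]
front edge [1.15493941e-01 5.87297407e+02] at -204 563.7366429365592 shelf frame x of origin 8.108592598058852
plane [ 1.71934809e-01 -1.67292190e-02  3.97902654e+01]
case_a 0.66 [567.  72.  39.] [[483.0, 27.0, 3.0], [576.0, 134.0, 113.0]]
case_a 0.56 [ 566. -207.   40.] [[527.0, -257.0, -0.0], [577.0, -152.0, 42.0]]
brush_center 0.57 [518.  64.  22.] [[506.0, 53.0, 13.0], [536.0, 93.0, 25.0]]
brush_center 0.41 [567.  73.  39.] [[483.0, 27.0, 2.0], [576.0, 135.0, 113.0]]
spoon_cup 0.66 [762. 108. 142.] [[721.0, 83.0, 68.0], [791.0, 164.0, 220.0]]
jug 0.85 [ 734. -174.  147.] [[685.0, -199.0, 67.0], [760.0, -105.0, 187.0]]
```

View pics/top6.png

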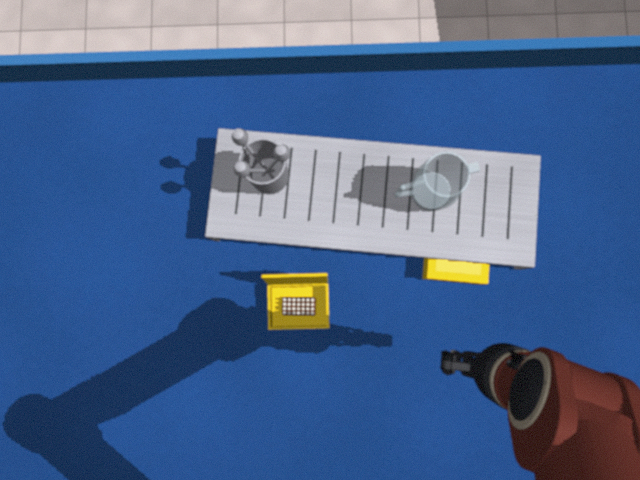

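View pics/scene6.png

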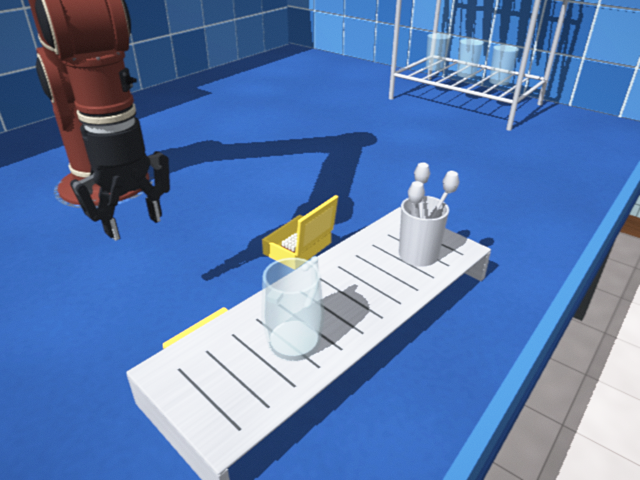

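Both views show the case flush and square, with everything else in place.

{"method": "jog_arm", "body": {"commands": [0, 0, 0, 0, 0.06, 0, 0, 0, 0, 0.06, 0, 0, 0, 0, 0.06]}}

```text
t: 10.85
position: [433.8, -189.1, 148.6]
tool_rot: [[-0.994, -0.0, -0.11], [0.11, 0.0, -0.994], [0.0, -1.0, -0.0]]
ft_force: [1.0, 0.6, -0.4]
finger_gap: 60.1
```

```bash
python3 - <<'E'
from h import *
print(arm.sense()["ft_force"]);print(arm.finish_job())
E
```

```text
[ 0.99533998  0.60790166 -0.38739348]
the job is handed in; nothing more can be done
None
```

I closed the soap case's lid while it stood in front of the shelf, pushed the case back against the stop rail, and handed the job in at about 11 s. No verdict was reported.

**How it went:** I swept the lid shut with both fingers and pressed it down with about 21 N. Both cameras then showed the lid flat, with its top at 39.5–40 mm. I turned the fingers to the shelf's angle of about -6.5° and pushed the case until it stopped. The wrist force rose to about 7 N there, and the tool was where I had calculated rail contact would be.

**Last checks:**
- **Soap case:** its x in the shelf frame measured 4.7 mm from the top camera and 8.1 mm from the scene camera, against 5 mm when flush. The two disagree by about 3 mm, but both are within tolerance. Its front edge is parallel to the shelf within about 0.003 rad.
- **Lid after the push:** the top camera's height fit showed a slope of 0.029 rad, tilting the opposite way to an opening lid. I put this down to stray shelf-edge pixels. The scene camera saw only a thin strip of lid, so its fit (0.17 rad) was unusable.
- **Brush case:** still open and unmoved, within about 1 mm.
- **Jug and spoon cup:** upright and unmoved, within about 1–2 mm by the detectors' main measurements. In the last top picture the detector missed the cup, but it was visible there in its place, and the scene camera measured it unmoved.
- **Robot:** clear of everything when I handed in.

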